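Clamp an instrument cassette in its dock

TASK

Slide the steel instrument cassette along its dock, away from you, until it bears lightly but surely against the rubber-faced, slightly springy end stop (a good 5 N more than the sliding takes), feeling for the contact rather than ramming it (keep under 20 N on the stop). Then flip the cam lever over its centre towards you so that it snaps down and its rubber foot clamps the cassette there, still touching the stop; push on the lever with no more than about 25 N, ease off once it has snapped, let go of everything, and leave the things standing around undisturbed.

Things in the scene. Friction and masses are not known exactly. Their poses are not given: they have to be found in the camera images.
- dock: Low fixed dark steel dock: plate 270 x 204 x 8 mm (its own x -150..+120, y -102..+102 mm), two side rails to 22 mm above the shelf, inner faces at y = +-92.5 mm; a clamp tower stands on its -y side (see lever_pivot). Origin on the shelf surface; x is the slide direction towards the end stop, y across, z up. Its place and yaw vary.
- stop: Fixed bracket of the end stop, 110 mm wide, 30 mm tall, across the dock plate's far end. Origin: middle of its near face at its foot, at dock x = +85 mm, 8 mm above the shelf. It carries a rubber-faced bar 100 mm wide, set by hand: the rubber face stands 10 to 30 mm before this origin (-x), differently each time and not measured: feel for it. The bar is sprung: 4 N per mm, at most 6 mm.
- cassette: Flat closed steel instrument cassette, 130 (x) x 180 (y) x 30 mm (z), 0.3 to 0.6 kg, lying loose on the dock plate between the rails (2.5 mm play each side), 30 to 80 mm short of the stop's rubber face. Origin: centre of its underside, 8 mm above the shelf; x points to the stop. Push it on the middle of its near (-x) face; sliding takes 1 to 4 N.
- cassette_front (a point): Middle of the cassette's far (+x) face, half way up (23 mm above the shelf); this face meets the stop's rubber face.
- lever (a joint): Lever angle, rad. 0 = open, leaning 25 deg from upright towards the dock's +x; it grows as the lever swings over towards the dock's -x (the robot) and down to its end at 1.70, 18 deg above level. Starts at 0 to 0.12. Spring loaded: resists with up to about 17 N near 0.8, pushed 95 mm or more out, none at the centre near 1.4; beyond about 1.45 it snaps down to its end by itself. Let go before, it may swing back.
- lever_pivot (a point): The lever's pivot, mid-thickness of the lever, 85 mm above the shelf at dock x = 0, y = -135 mm; its axis is the dock's y axis. It sits between two cheeks (to 106 mm above the shelf, 34 mm along x, 34 mm across) on the clamp tower (50 x 34 mm). The lever's shaft, 14 mm thick, reaches from here level over the cassette to dock y = -63 mm and carries the foot.
- lever_knob (a point): Point on the axis of the lever's black grip, 95 mm from the pivot. The lever is a straight round bar: the grip 22 mm thick from 51 to 119 mm from the pivot, below it 14 mm. It swings in the upright plane along the dock's x through the pivot. Closed fingers pointing down can push it over, on the face that looks to the dock's +x when open and upwards when closed.
- foot: Round rubber clamp foot, 20 mm across, sprung, on a short arm on the lever's shaft at dock y = -75 mm, turning with the lever. Origin: its centre, 42 mm from the pivot axis. Lever open, it points level to the dock's -x, well clear of the cassette; closed, it points straight down and presses on the cassette's top with about 11 N.
- brass_tray: Bystander: shallow tarnished brass tray 200 x 130 x 18 mm, origin under its centre.
- green_tray: Bystander: faded green plastic tray 240 x 160 x 22 mm, origin under its centre.
- bowl: Bystander: white bowl, 100 mm across, 55 mm high, origin under its centre.
- jar: Bystander: glass jar with metal cap, 64 mm across, 85 mm high, beside the dock on its +y side, origin under its centre.
- bottle: Bystander: amber glass bottle, 56 mm across, 130 mm high, origin under its centre.
- carton: Bystander: small cardboard carton 90 x 50 x 45 mm beside the clamp tower on the dock's -y side, origin under its centre.
- tin: Bystander: flat aluminium tin, 70 mm across, 40 mm high, origin under its centre.
Mind the look-alikes: they are no part of the job. What is shaped like the cassette but red is not meant.

How it is judged:
By the outcome, as a careful person would: the job done as asked, in the order asked, and still so for the second after the job is handed in, with the robot touching nothing.
It also fails if it takes over 67 s, if anything falls off the work surface, if the arm or the gripper's body presses on something with over 40 N, if the wrist force passes 120 N, or if a joint passes its speed limit or range.

ROBOT

A 6-joint arm with a two-finger parallel gripper is mounted at the origin on the work surface. World frame = base frame: x ahead of the robot, y to its left, z up, the work surface at z = 0. Lengths are in m, angles in degrees, forces in N, time in s.
With the tool pointing down it reaches from about 0.25 to 0.725 m from the base axis. Payload 9.7 kg.
Tool frame: the origin (TCP) lies at the very end of the fingers, on their centre line; the grasp point (between the pads) lies 19 mm behind it; z points along the fingers, y is the line along which they close (so a half turn about z gives the same grasp; the last joint's range is limited). The gripper opens to 85 mm and grips with 20 to 120 N. Pads are 22 mm wide; open, the fingers measure 114 mm over their backs; the gripper's body (76 mm by 85 mm) begins 54 mm behind the grasp point. The pads swing forward as they close: fully open they stand 13 mm farther back than shut.
Start: joints at [72.766, 4.979, 10.078, 95.1, 0, 90], TCP at [0.163, 0.525, 0.231] pointing down, gripper open.
Joint ranges: [-179.16, 179.16], [-48.56, 103.87], [-65.8, 70.77], [-126.05, 130.52], [-82.76, 87.17], [-180, 180]. Speed limits (degrees/s): [127.2, 127.2, 147.25, 180, 180, 180].

INTERFACE

Orientations are given as [roll, pitch, yaw] about the fixed x, y, z axes, in that order (R = Rz(yaw) Ry(pitch) Rx(roll)).
In Python, from workcell import telemetry, optics, workorder gives the robot as it stands.
- The arm moves only by the shell command python3 -m handwheel 'ROWS' [FORCE]. ROWS is JSON, a list of rows, each an object of numbers: "tx", "ty", "tz": the shift along the tool's x, y, z in m; "ax", "ay", "az": the turn, a rotation vector about the tool's x, y, z in degrees; "jaw": the gripper command: -1 is shut, 1 is fully open, values between are in proportion. A call has exactly 10 rows; each row shifts and turns the commanded pose from where the row before left it, along the tool's axes as they then stand; what a row does not reach is not made up. A row lasts 1/8 s, in which the tool goes at most 62.5 mm and 10.7 degrees, less where a joint would pass 70% of its speed; a pose out of reach is approached as far as the arm can. A call is refused whole if a number of a shift passes 0.0625 or a number of a turn 10.7, either way. A call with a gripper value outside its range is refused whole. The fingers move at their own pace and stop on an object; FORCE is the grip in N (left out, the last holds). Time passes only in rows, so rows that do not move let the fingers close, or fill a call up. It gives the time, the measured TCP pose, the force, the opening and the grip force at its end, in the units of the state.
- telemetry.get_obs(): the state, without advancing time (a new reading comes with each control period).
- optics.camera(name): name is "scene" or "top"; returns a dict with "color" (420x560x3 uint8, red, green, blue), "K" (3x3 intrinsics, pixels), "extrinsics" (4x4, takes a point from camera to world coordinates). Camera axes: x right, y down, z forward; pixel columns grow to the right and rows downward; lengths in m; the calibration is good to about 2 mm. A picture is of the moment at which its call begins. There is no depth.
- workorder.job_done(): hands the job in; it is judged then, once.
The state is a dict: "time": time; "q": joint angles; "qd": joint speeds; "joint_efforts": joint torques, N m; "ee_pos": TCP position; "tcp_rot": TCP orientation; "wrist_force": force on the tool from outside, world axes, zero at the start; "torque": the same for the moment, N m; "opening": finger opening in m; "grasp_force": force on a finger pad.
Only numpy, scipy, OpenCV 4.12 (cv2) and the standard library are available. Lean on these libraries where they do the work, as an engineer would, in place of code of your own. Each camera call takes 0.05 s, during which the arm holds its last target. There are 200 camera calls.

## Working session

There is one attempt and no reset: what is moved stays moved. The work goes in short steps, Python scripts to look and compute and a shell command to move; the robot and the scene stay as the last step left them, time stands still between calls to the robot, and variables do not carry over. Pictures are saved under pics/ and viewed, at most 10 in all, crops included, and the job is handed in when it is done.

```bash
mkdir -p pics; ls
python3 - <<'E'
from workcell import telemetry, optics
import cv2,numpy as np
np.set_printoptions(precision=4,suppress=True)
for n in("scene","top"):
    c=optics.camera(n); cv2.imwrite(f"pics/{n}0.png",cv2.cvtColor(c["color"],cv2.COLOR_RGB2BGR)); print(n,c["K"],c["extrinsics"])
print(telemetry.get_obs())
E
```

```text
pics
scene [[386.258    0.     279.3986]
 [  0.     386.258  207.5461]
 [  0.       0.       1.    ]] [[-0.5389  0.6547 -0.53    1.1543]
 [ 0.8424  0.4188 -0.3391  0.4419]
 [-0.     -0.6292 -0.7772  1.0588]
 [ 0.      0.      0.      1.    ]]
top [[381.3641   0.     278.4291]
 [  0.     381.3641 212.1596]
 [  0.       0.       1.    ]] [[ 0.0139 -0.9945  0.1037  0.3833]
 [-0.9998 -0.0153 -0.0126  0.0451]
 [ 0.0142 -0.1035 -0.9945  1.2945]
 [ 0.      0.      0.      1.    ]]
{'time': 0.1, 'q': array([72.7653,  5.0088, 10.038 , 95.0994, -0.0005, 90.0003]), 'qd': array([-0.0315, -0.0935,  0.2521, -0.0811,  0.0446,  0.0655]), 'joint_efforts': array([  0.0005, -52.1562,  46.5654,   0.016 ,   0.    ,   0.    ]), 'ee_pos': array([0.1629, 0.5251, 0.2306]), 'tcp_rot': array([-179.9298,    0.0005,  162.765 ]), 'wrist_force': array([ 0.419 ,  0.0462, -0.5245]), 'torque': array([ 0.0138,  0.0193, -0.0366]), 'grasp_force': 0.0, 'opening': 0.08538336229316644}
```

View pics/scene0.png

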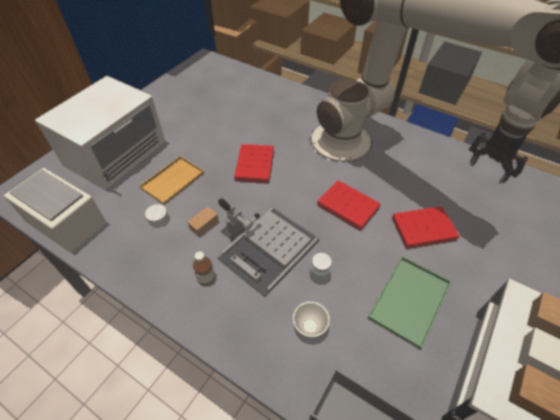

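View pics/top0.png

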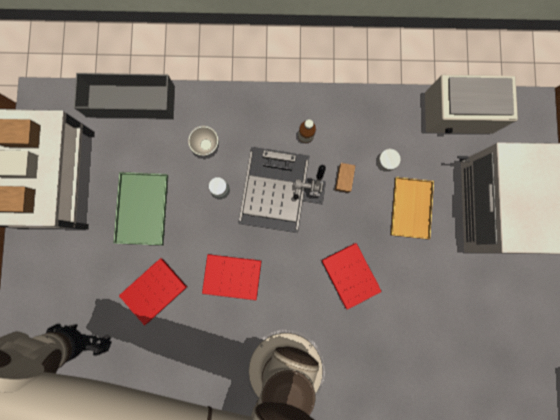

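The dock is at about (275,188) in the top view. The lever tower is to its right at about (312,185), the stop is at (280,158), and the red cassettes are decoys. I'll zoom in on both views.

Run:
```python
import cv2,numpy as np
t=cv2.imread("pics/top0.png")[140:240,225:345]; s=cv2.imread("pics/scene0.png")[190:300,200:340]
cv2.imwrite("pics/t1.png",cv2.resize(t,None,fx=6,fy=6,interpolation=cv2.INTER_CUBIC))
cv2.imwrite("pics/s1.png",cv2.resize(s,None,fx=5,fy=5,interpolation=cv2.INTER_CUBIC))
```

```text
(no output)
```

View pics/t1.png

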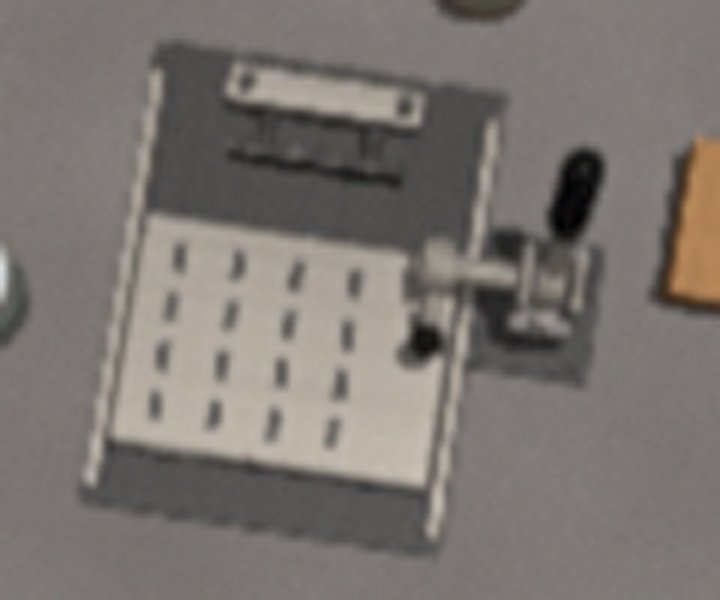

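View pics/s1.png

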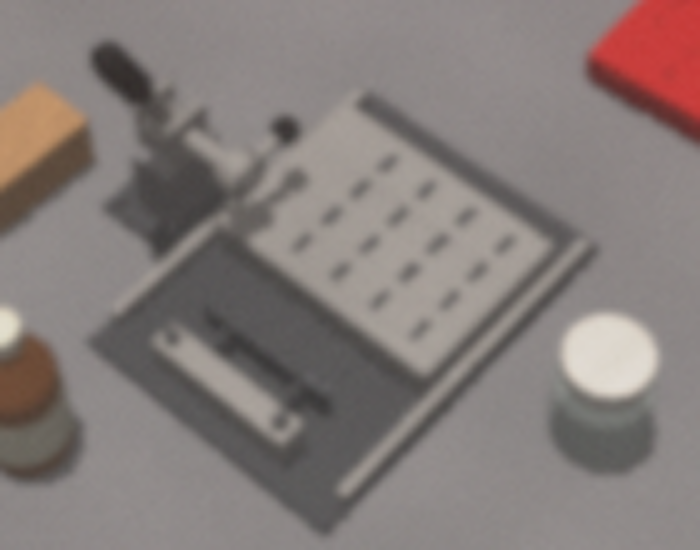

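The crops show the plate corners, the cassette's top corners and the lever tip clearly. In the top crop the plate corners are (160,45), (505,95), (82,495) and (435,553). The cassette's corners are (150,212), (108,440) and (425,487), and the knob end is near (590,155). I'll fit the dock pose from both views.

```bash
cat > fit.py <<'E'
from workcell import telemetry, optics
import cv2,numpy as np
from scipy.optimize import least_squares
np.set_printoptions(precision=4,suppress=True)
cams={n:optics.camera(n) for n in("scene","top")}
def proj(n,P):
    c=cams[n];T=np.linalg.inv(c["extrinsics"]);q=T[:3,:3]@P+T[:3,3];q=c["K"]@q;return q[:2]/q[2]
def cv(n,uv):
    f,o=((6,(225,140)) if n=="top" else (5,(200,190)))
    return (np.array(uv)+.5)/f-.5+np.array(o)
def W(p,d): 
    c,s=np.cos(p[2]),np.sin(p[2]); return np.array([p[0]+c*d[0]-s*d[1],p[1]+s*d[0]+c*d[1],d[2]])
fixed=[("top",(160,45),(.12,.102,.008)),("top",(505,95),(.12,-.102,.008)),("top",(82,495),(-.15,.102,.008)),("top",(435,553),(-.15,-.102,.008)),
("scene",(597,248),(-.15,.102,.008)),("scene",(325,533),(.12,.102,.008)),("scene",(90,342),(.12,-.102,.008))]
cas=[("top",(150,212),(.065,.09,.038)),("top",(108,440),(-.065,.09,.038)),("top",(425,487),(-.065,-.09,.038)),("scene",(553,243),(-.065,.09,.038)),("scene",(425,376),(.065,.09,.038))]
# knob end: tip 119mm
kn=[("top",(583,190),.095*0+.085),("scene",(122,72),.085)]
def res(p):
    r=[]
    for n,uv,d in fixed: r.append(proj(n,W(p,d))-cv(n,uv))
    for n,uv,d in cas: r.append(proj(n,W(p,(d[0]+p[3],d[1]+p[5],d[2])))-cv(n,uv))
    a=np.radians(25)-p[4]
    for n,uv,R in kn: r.append(proj(n,W(p,(R*np.sin(a),-.135,.085+R*np.cos(a))))-cv(n,uv))
    return np.concatenate(r)
s=least_squares(res,[.5,.05,-.15,-.04,0.05,0],loss="soft_l1")
p=s.x;print("dock x,y",p[:2],"yaw",np.degrees(p[2]),"cas x,y",p[3],p[5],"lever",p[4]);print(res(p).reshape(-1,2))
E
python3 fit.py
```

```text
dock x,y [0.6127 0.0433] yaw -8.019061868607732 cas x,y -0.05106469405989895 -0.0006297772630631536 lever 0.0606712327086961
[[-0.5053 -1.1669]
 [ 0.4174 -0.4196]
 [-0.3652  0.953 ]
 [ 0.4999  0.5896]
 [ 0.3161 -0.3548]
 [-0.3436  0.155 ]
 [-1.1897 -0.3059]
 [-0.7296 -0.301 ]
 [-0.071  -0.0857]
 [ 0.8693  0.4578]
 [ 0.3134 -0.127 ]
 [-0.3278  0.1541]
 [-1.162   0.8214]
 [-0.2107  0.7257]]
```

```bash
python3 -m handwheel '[{"az":-9.24,"jaw":-1},{"tx":-0.022,"ty":-0.025,"jaw":-1},{"tx":-0.022,"ty":-0.025,"jaw":-1},{"tx":-0.022,"ty":-0.025,"jaw":-1},{"tx":-0.022,"ty":-0.025,"jaw":-1},{"tx":-0.022,"ty":-0.025,"jaw":-1},{"tx":-0.022,"ty":-0.025,"jaw":-1},{"tx":-0.022,"ty":-0.025,"jaw":-1},{"tx":-0.022,"ty":-0.025,"jaw":-1},{"tx":-0.022,"ty":-0.025,"jaw":-1}]'
python3 -m handwheel '[{"tx":-0.0206,"ty":-0.0237,"jaw":-1},{"tx":-0.0206,"ty":-0.0237,"jaw":-1},{"tx":-0.0206,"ty":-0.0237,"jaw":-1},{"tx":-0.0206,"ty":-0.0237,"jaw":-1},{"tx":-0.0206,"ty":-0.0237,"jaw":-1},{"tx":-0.0206,"ty":-0.0237,"jaw":-1},{"tx":-0.0206,"ty":-0.0237,"jaw":-1},{"tx":-0.0206,"ty":-0.0237,"jaw":-1},{"jaw":-1},{"jaw":-1}]'
cat > st.py <<'E'
from workcell import telemetry
import numpy as np
np.set_printoptions(precision=4,suppress=True)
o=telemetry.get_obs();a=np.radians(-8.02);R=np.array([[np.cos(a),-np.sin(a)],[np.sin(a),np.cos(a)]])
p=R.T@(o["ee_pos"][:2]-[.6127,.0433]);f=R.T@o["wrist_force"][:2]
print("t",o["time"],"dock",p*1000,"z",o["ee_pos"][2]*1000,"rot",o["tcp_rot"],"Fdock",f,o["wrist_force"][2],"T",o["torque"],"q",o["q"])
E
python3 st.py
```

```text
t 0.2 dock [-512.632   414.3944] z 230.8632626667188 rot [-179.9522   -0.0017  162.7671] Fdock [0.8241 0.432 ] -0.7081223998516505 T [ 0.0473  0.0094 -0.0128] q [72.766   4.9984 10.0521 95.1016  0.0017 89.999 ]$[0]: bad value
$[0]: bad value
```

```bash
python3 -m handwheel '[{"tx":0,"ty":0,"tz":0,"ax":0,"ay":0,"az":-9.24,"jaw":-1},{"tx":-0.022,"ty":-0.025,"tz":0,"ax":0,"ay":0,"az":0,"jaw":-1},{"tx":-0.022,"ty":-0.025,"tz":0,"ax":0,"ay":0,"az":0,"jaw":-1},{"tx":-0.022,"ty":-0.025,"tz":0,"ax":0,"ay":0,"az":0,"jaw":-1},{"tx":-0.022,"ty":-0.025,"tz":0,"ax":0,"ay":0,"az":0,"jaw":-1},{"tx":-0.022,"ty":-0.025,"tz":0,"ax":0,"ay":0,"az":0,"jaw":-1},{"tx":-0.022,"ty":-0.025,"tz":0,"ax":0,"ay":0,"az":0,"jaw":-1},{"tx":-0.022,"ty":-0.025,"tz":0,"ax":0,"ay":0,"az":0,"jaw":-1},{"tx":-0.022,"ty":-0.025,"tz":0,"ax":0,"ay":0,"az":0,"jaw":-1},{"tx":-0.022,"ty":-0.025,"tz":0,"ax":0,"ay":0,"az":0,"jaw":-1}]' 30; python3 st.py
```

```text
time: 1.45
ee_pos: [0.3282, 0.274, 0.2312]
tcp_rot: [180.0, 0.0, 172.0]
wrist_force: [0.1, 1.1, 0.3]
opening: -0.0001
grasp_force: 0.0
t 1.45 dock [-313.9399  188.7115] z 231.23788289346868 rot [179.9985   0.0021 172.011 ] Fdock [-0.0806  1.1007] 0.31737627930995377 T [ 0.0379 -0.0082 -0.0171] q [ 39.8574 -11.6588  -5.7736  95.8827  -0.0006  47.8464]
```

```bash
python3 -m handwheel '[{"tx":-0.0235,"ty":-0.027,"tz":0,"ax":0,"ay":0,"az":0,"jaw":-1},{"tx":-0.0235,"ty":-0.027,"tz":0,"ax":0,"ay":0,"az":0,"jaw":-1},{"tx":-0.0235,"ty":-0.027,"tz":0,"ax":0,"ay":0,"az":0,"jaw":-1},{"tx":-0.0235,"ty":-0.027,"tz":0,"ax":0,"ay":0,"az":0,"jaw":-1},{"tx":-0.0235,"ty":-0.027,"tz":0,"ax":0,"ay":0,"az":0,"jaw":-1},{"tx":-0.0235,"ty":-0.027,"tz":0,"ax":0,"ay":0,"az":0,"jaw":-1},{"tx":-0.0225,"ty":-0.0267,"tz":0,"ax":0,"ay":0,"az":0,"jaw":-1},{"tx":0,"ty":0,"tz":0.05,"ax":0,"ay":0,"az":0,"jaw":-1},{"tx":0,"ty":0,"tz":0.05,"ax":0,"ay":0,"az":0,"jaw":-1},{"tx":0,"ty":0,"tz":0.04,"ax":0,"ay":0,"az":0,"jaw":-1}]'; python3 st.py
python3 - <<'E'
from workcell import optics
import cv2
s=optics.camera("scene")["color"][60:300,180:420,::-1]
cv2.imwrite("pics/s2.png",cv2.resize(s,None,fx=2.5,fy=2.5,interpolation=cv2.INTER_CUBIC))
E
```

```text
time: 2.7
ee_pos: [0.4628, 0.0651, 0.0892]
tcp_rot: [-180.0, -0.1, 172.0]
wrist_force: [0.4, -0.5, 1.2]
opening: 0.0002
grasp_force: 0.0
t 2.7 dock [-151.4665    0.666 ] z 89.17615004674725 rot [-179.9831   -0.0613  171.9838] Fdock [ 0.4497 -0.4443] 1.2139851230033112 T [-0.0023 -0.0544  0.0001] q [  8.0055  -6.6822 -17.1514  79.5944   0.0007  16.0217]
```

View pics/s2.png

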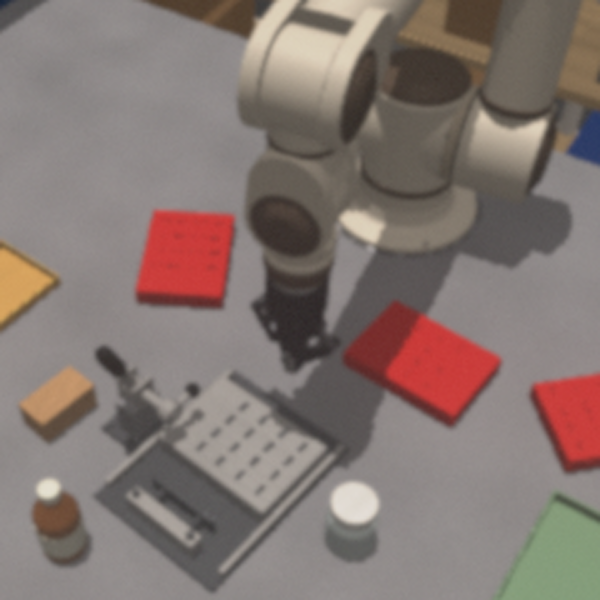

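```bash
python3 -m handwheel '[{"tx":0,"ty":0,"tz":0.025,"ax":0,"ay":0,"az":0,"jaw":-1},{"tx":0,"ty":0,"tz":0.025,"ax":0,"ay":0,"az":0,"jaw":-1},{"tx":0,"ty":0,"tz":0.02,"ax":0,"ay":0,"az":0,"jaw":-1},{"tx":0,"ty":0,"tz":0,"ax":0,"ay":0,"az":0,"jaw":-1},{"tx":-0.004,"ty":0,"tz":0,"ax":0,"ay":0,"az":0,"jaw":-1},{"tx":-0.004,"ty":0,"tz":0,"ax":0,"ay":0,"az":0,"jaw":-1},{"tx":-0.004,"ty":0,"tz":0,"ax":0,"ay":0,"az":0,"jaw":-1},{"tx":-0.002,"ty":0,"tz":0,"ax":0,"ay":0,"az":0,"jaw":-1},{"tx":0,"ty":0,"tz":0,"ax":0,"ay":0,"az":0,"jaw":-1},{"tx":0,"ty":0,"tz":0,"ax":0,"ay":0,"az":0,"jaw":-1}]'; python3 st.py
cat > bar.py <<'E'
import numpy as np,cv2
from workcell import optics
c=optics.camera("top")
def pix2dock(u,v,z):
    K,E=c["K"],c["extrinsics"];d=E[:3,:3]@np.linalg.inv(K)@[u,v,1];P=E[:3,3]+d*(z-E[2,3])/d[2]
    a=np.radians(-8.02);q=P[:2]-[.6127,.0433];return 1000*np.array([np.cos(a)*q[0]+np.sin(a)*q[1],-np.sin(a)*q[0]+np.cos(a)*q[1]])
for u,v in((314,175),(230,157),(400,187)):
    for z in(.02,.03,.038): print(u,v,z,pix2dock((u+.5)/6-.5+225,(v+.5)/6-.5+140,z))
E
python3 bar.py
```

```text
time: 4.0
ee_pos: [0.4771, 0.0634, 0.0212]
tcp_rot: [-180.0, -0.0, 172.0]
wrist_force: [0.0, -0.1, -0.6]
opening: -0.0002
grasp_force: 0.0
t 4.0 dock [-137.0368    0.9759] z 21.2084518400151 rot [-179.9967   -0.0146  172.0046] Fdock [ 0.0139 -0.0523] -0.5532572281624127 T [-0.0537 -0.0216  0.0026] q [  7.5667  -3.0508 -21.393   71.6728   0.0007  15.5621]
314 175 0.02 [52.27446871  0.1408768 ]
314 175 0.03 [50.07986726 -0.09705636]
314 175 0.038 [48.3241861  -0.28740289]
230 157 0.02 [55.08680348 48.77253742]
230 157 0.03 [52.87013556 48.1530248 ]
230 157 0.038 [51.09680122 47.65741471]
400 187 0.02 [ 53.05882736 -49.06354398]
400 187 0.03 [ 50.85807159 -48.91540363]
400 187 0.038 [ 49.09746697 -48.79689135]
```

```bash
python3 -m handwheel '[{"tx":-0.003,"ty":-0.001,"tz":0.004,"ax":0,"ay":0,"az":0,"jaw":-1},{"tx":-0.003,"ty":0,"tz":0,"ax":0,"ay":0,"az":0,"jaw":-1},{"tx":-0.003,"ty":0,"tz":0,"ax":0,"ay":0,"az":0,"jaw":-1},{"tx":-0.003,"ty":0,"tz":0,"ax":0,"ay":0,"az":0,"jaw":-1},{"tx":-0.003,"ty":0,"tz":0,"ax":0,"ay":0,"az":0,"jaw":-1},{"tx":-0.003,"ty":0,"tz":0,"ax":0,"ay":0,"az":0,"jaw":-1},{"tx":-0.003,"ty":0,"tz":0,"ax":0,"ay":0,"az":0,"jaw":-1},{"tx":-0.003,"ty":0,"tz":0,"ax":0,"ay":0,"az":0,"jaw":-1},{"tx":-0.003,"ty":0,"tz":0,"ax":0,"ay":0,"az":0,"jaw":-1},{"tx":-0.003,"ty":0,"tz":0,"ax":0,"ay":0,"az":0,"jaw":-1}]'; python3 st.py
python3 -m handwheel '[{"tx":-0.001,"ty":0,"tz":0,"ax":0,"ay":0,"az":0,"jaw":-1},{"tx":-0.001,"ty":0,"tz":0,"ax":0,"ay":0,"az":0,"jaw":-1},{"tx":-0.001,"ty":0,"tz":0,"ax":0,"ay":0,"az":0,"jaw":-1},{"tx":-0.001,"ty":0,"tz":0,"ax":0,"ay":0,"az":0,"jaw":-1},{"tx":-0.001,"ty":0,"tz":0,"ax":0,"ay":0,"az":0,"jaw":-1},{"tx":-0.0005,"ty":0,"tz":0,"ax":0,"ay":0,"az":0,"jaw":-1},{"tx":-0.0005,"ty":0,"tz":0,"ax":0,"ay":0,"az":0,"jaw":-1},{"tx":-0.0005,"ty":0,"tz":0,"ax":0,"ay":0,"az":0,"jaw":-1},{"tx":-0.0005,"ty":0,"tz":0,"ax":0,"ay":0,"az":0,"jaw":-1},{"tx":-0.0005,"ty":0,"tz":0,"ax":0,"ay":0,"az":0,"jaw":-1}]'; python3 st.py
```

```text
time: 5.3
ee_pos: [0.5071, 0.0582, 0.0172]
tcp_rot: [-180.0, 0.0, 172.0]
wrist_force: [-3.6, 1.0, -0.1]
opening: -0.0002
grasp_force: 1.6
t 5.3 dock [-106.6803    0.0068] z 17.24059196417344 rot [-179.9984    0.0013  172.0054] Fdock [-3.7266  0.4643] -0.11363649017363087 T [0.0335 0.6293 0.0056] q [  6.5477   1.0578 -17.7958  71.1456  -0.0019  14.5423]
time: 6.55
ee_pos: [0.5143, 0.0572, 0.0173]
tcp_rot: [-180.0, -0.0, 172.0]
wrist_force: [-2.4, 0.1, -1.8]
opening: -0.0
grasp_force: 1.0
t 6.55 dock [-99.3873   0.0074] z 17.270575164374538 rot [-179.9992   -0.0017  172.005 ] Fdock [-2.4111 -0.263 ] -1.789650839573027 T [ 0.0771  0.4348 -0.0291] q [  6.3438   2.0161 -16.8126  71.1732  -0.0004  14.3388]
```

```bash
python3 -m handwheel '[{"tx":-0.0005,"ty":0,"tz":0,"ax":0,"ay":0,"az":0,"jaw":-1},{"tx":-0.0005,"ty":0,"tz":0,"ax":0,"ay":0,"az":0,"jaw":-1},{"tx":-0.0005,"ty":0,"tz":0,"ax":0,"ay":0,"az":0,"jaw":-1},{"tx":-0.0005,"ty":0,"tz":0,"ax":0,"ay":0,"az":0,"jaw":-1},{"tx":-0.0005,"ty":0,"tz":0,"ax":0,"ay":0,"az":0,"jaw":-1},{"tx":-0.0005,"ty":0,"tz":0,"ax":0,"ay":0,"az":0,"jaw":-1},{"tx":-0.0005,"ty":0,"tz":0,"ax":0,"ay":0,"az":0,"jaw":-1},{"tx":-0.0005,"ty":0,"tz":0,"ax":0,"ay":0,"az":0,"jaw":-1},{"tx":-0.0005,"ty":0,"tz":0,"ax":0,"ay":0,"az":0,"jaw":-1},{"tx":-0.0005,"ty":0,"tz":0,"ax":0,"ay":0,"az":0,"jaw":-1}]'; python3 st.py
python3 -m handwheel '[{"tx":-0.0003,"ty":0,"tz":0,"ax":0,"ay":0,"az":0,"jaw":-1},{"tx":-0.0003,"ty":0,"tz":0,"ax":0,"ay":0,"az":0,"jaw":-1},{"tx":-0.0003,"ty":0,"tz":0,"ax":0,"ay":0,"az":0,"jaw":-1},{"tx":-0.0003,"ty":0,"tz":0,"ax":0,"ay":0,"az":0,"jaw":-1},{"tx":-0.0003,"ty":0,"tz":0,"ax":0,"ay":0,"az":0,"jaw":-1},{"tx":-0.0003,"ty":0,"tz":0,"ax":0,"ay":0,"az":0,"jaw":-1},{"tx":-0.0003,"ty":0,"tz":0,"ax":0,"ay":0,"az":0,"jaw":-1},{"tx":-0.0003,"ty":0,"tz":0,"ax":0,"ay":0,"az":0,"jaw":-1},{"tx":-0.0003,"ty":0,"tz":0,"ax":0,"ay":0,"az":0,"jaw":-1},{"tx":-0.0003,"ty":0,"tz":0,"ax":0,"ay":0,"az":0,"jaw":-1}]'; python3 st.py
```

```text
time: 7.8
ee_pos: [0.5193, 0.0565, 0.0173]
tcp_rot: [-180.0, 0.0, 172.0]
wrist_force: [-0.9, 0.6, -1.6]
opening: 0.0005
grasp_force: 1.0
t 7.8 dock [-94.3752   0.0293] z 17.275637782012655 rot [-179.9973    0.      172.0074] Fdock [-0.9815  0.4394] -1.6367797288639938 T [ 0.0944  0.3865 -0.0207] q [  6.2109   2.6713 -16.1345  71.1949  -0.0026  14.2035]
time: 9.05
ee_pos: [0.5222, 0.0561, 0.0173]
tcp_rot: [-180.0, 0.0, 172.0]
wrist_force: [-1.5, 0.8, -1.4]
opening: -0.0001
grasp_force: 1.1
t 9.05 dock [-91.3948   0.0278] z 17.293376977884158 rot [-179.9998    0.0003  172.0038] Fdock [-1.6067  0.5434] -1.3669742406000795 T [ 0.0205  0.4315 -0.0212] q [  6.1296   3.0591 -15.7284  71.2122  -0.0003  14.1258]
```

```bash
python3 -m handwheel '[{"tx":-0.0003,"ty":0,"tz":0,"ax":0,"ay":0,"az":0,"jaw":-1},{"tx":-0.0003,"ty":0,"tz":0,"ax":0,"ay":0,"az":0,"jaw":-1},{"tx":-0.0003,"ty":0,"tz":0,"ax":0,"ay":0,"az":0,"jaw":-1},{"tx":-0.0003,"ty":0,"tz":0,"ax":0,"ay":0,"az":0,"jaw":-1},{"tx":-0.0003,"ty":0,"tz":0,"ax":0,"ay":0,"az":0,"jaw":-1},{"tx":-0.0003,"ty":0,"tz":0,"ax":0,"ay":0,"az":0,"jaw":-1},{"tx":-0.0003,"ty":0,"tz":0,"ax":0,"ay":0,"az":0,"jaw":-1},{"tx":-0.0003,"ty":0,"tz":0,"ax":0,"ay":0,"az":0,"jaw":-1},{"tx":-0.0003,"ty":0,"tz":0,"ax":0,"ay":0,"az":0,"jaw":-1},{"tx":-0.0003,"ty":0,"tz":0,"ax":0,"ay":0,"az":0,"jaw":-1}]'; python3 st.py
```

```text
time: 10.3
ee_pos: [0.5252, 0.0557, 0.0173]
tcp_rot: [-180.0, 0.0, 172.0]
wrist_force: [-2.7, -0.5, -1.4]
opening: 0.0
grasp_force: 1.1
t 10.3 dock [-88.3951   0.0296] z 17.291317237999568 rot [-179.999     0.001   172.0054] Fdock [-2.6343 -0.8401] -1.3873645693784202 T [0.1117 0.4368 0.015 ] q [  6.0508   3.4503 -15.3189  71.23    -0.0013  14.0454]
```

```bash
python3 -m handwheel '[{"tx":-0.0003,"ty":0,"tz":0,"ax":0,"ay":0,"az":0,"jaw":-1},{"tx":-0.0003,"ty":0,"tz":0,"ax":0,"ay":0,"az":0,"jaw":-1},{"tx":-0.0003,"ty":0,"tz":0,"ax":0,"ay":0,"az":0,"jaw":-1},{"tx":-0.0003,"ty":0,"tz":0,"ax":0,"ay":0,"az":0,"jaw":-1},{"tx":-0.0003,"ty":0,"tz":0,"ax":0,"ay":0,"az":0,"jaw":-1},{"tx":-0.0003,"ty":0,"tz":0,"ax":0,"ay":0,"az":0,"jaw":-1},{"tx":-0.0003,"ty":0,"tz":0,"ax":0,"ay":0,"az":0,"jaw":-1},{"tx":-0.0003,"ty":0,"tz":0,"ax":0,"ay":0,"az":0,"jaw":-1},{"tx":-0.0003,"ty":0,"tz":0,"ax":0,"ay":0,"az":0,"jaw":-1},{"tx":-0.0003,"ty":0,"tz":0,"ax":0,"ay":0,"az":0,"jaw":-1}]'; python3 st.py
```

```text
time: 11.55
ee_pos: [0.5281, 0.0552, 0.0173]
tcp_rot: [-180.0, -0.0, 172.0]
wrist_force: [-2.7, 0.5, 0.3]
opening: 0.0002
grasp_force: 1.4
t 11.55 dock [-85.4111   0.0332] z 17.26563101552082 rot [-179.9995   -0.0028  172.0072] Fdock [-2.729   0.1613] 0.2629536919114688 T [ 0.0866  0.5497 -0.0246] q [  5.9721   3.844  -14.9072  71.2516   0.0002  13.9649]
```

```bash
python3 -m handwheel '[{"tx":-0.0002,"ty":0,"tz":0,"ax":0,"ay":0,"az":0,"jaw":-1},{"tx":-0.0002,"ty":0,"tz":0,"ax":0,"ay":0,"az":0,"jaw":-1},{"tx":-0.0002,"ty":0,"tz":0,"ax":0,"ay":0,"az":0,"jaw":-1},{"tx":-0.0002,"ty":0,"tz":0,"ax":0,"ay":0,"az":0,"jaw":-1},{"tx":-0.0002,"ty":0,"tz":0,"ax":0,"ay":0,"az":0,"jaw":-1},{"tx":-0.0002,"ty":0,"tz":0,"ax":0,"ay":0,"az":0,"jaw":-1},{"tx":-0.0002,"ty":0,"tz":0,"ax":0,"ay":0,"az":0,"jaw":-1},{"tx":-0.0002,"ty":0,"tz":0,"ax":0,"ay":0,"az":0,"jaw":-1},{"tx":-0.0002,"ty":0,"tz":0,"ax":0,"ay":0,"az":0,"jaw":-1},{"tx":-0.0002,"ty":0,"tz":0,"ax":0,"ay":0,"az":0,"jaw":-1}]'; python3 st.py
```

```text
time: 12.8
ee_pos: [0.5292, 0.0552, 0.0173]
tcp_rot: [180.0, -0.1, 172.0]
wrist_force: [-9.1, 2.8, 3.2]
opening: -0.0001
grasp_force: 4.6
t 12.8 dock [-84.3333   0.1279] z 17.252764681043764 rot [179.9884  -0.1055 172.0205] Fdock [-9.3653  1.5497] 3.196063762200109 T [0.4146 1.7406 0.0468] q [  5.9344   4.0854 -14.6535  71.3608   0.0367  13.9138]
```

```bash
python3 -m handwheel '[{"tx":-0.0002,"ty":0,"tz":0,"ax":0,"ay":0,"az":0,"jaw":-1},{"tx":-0.0002,"ty":0,"tz":0,"ax":0,"ay":0,"az":0,"jaw":-1},{"tx":-0.0002,"ty":0,"tz":0,"ax":0,"ay":0,"az":0,"jaw":-1},{"tx":-0.0002,"ty":0,"tz":0,"ax":0,"ay":0,"az":0,"jaw":-1},{"tx":0,"ty":0,"tz":0,"ax":0,"ay":0,"az":0,"jaw":-1},{"tx":0,"ty":0,"tz":0,"ax":0,"ay":0,"az":0,"jaw":-1},{"tx":0,"ty":0,"tz":0,"ax":0,"ay":0,"az":0,"jaw":-1},{"tx":0,"ty":0,"tz":0,"ax":0,"ay":0,"az":0,"jaw":-1},{"tx":0,"ty":0,"tz":0,"ax":0,"ay":0,"az":0,"jaw":-1},{"tx":0,"ty":0,"tz":0,"ax":0,"ay":0,"az":0,"jaw":-1}]'; python3 st.py
```

```text
time: 14.05
ee_pos: [0.5296, 0.0551, 0.0173]
tcp_rot: [180.0, -0.1, 172.0]
wrist_force: [-10.7, 2.3, 4.5]
opening: 0.0001
grasp_force: 5.6
t 14.05 dock [-83.9243   0.1125] z 17.25299222796749 rot [179.9886  -0.1469 172.0257] Fdock [-10.9601   0.8218] 4.538498209471652 T [0.3821 2.1128 0.0264] q [  5.917    4.1786 -14.5546  71.4066   0.0464  13.8912]
```

Contact is confirmed: 11 N total, of which about 2.5 N is sliding. Next I back off gently and rise.

```bash
python3 -m handwheel '[{"tx":0.0007,"ty":0,"tz":0,"ax":0,"ay":0,"az":0,"jaw":-1},{"tx":0.0007,"ty":0,"tz":0,"ax":0,"ay":0,"az":0,"jaw":-1},{"tx":0.0006,"ty":0,"tz":0,"ax":0,"ay":0,"az":0,"jaw":-1},{"tx":0.002,"ty":0,"tz":0,"ax":0,"ay":0,"az":0,"jaw":-1},{"tx":0.01,"ty":0,"tz":0,"ax":0,"ay":0,"az":0,"jaw":-1},{"tx":0.01,"ty":0,"tz":0,"ax":0,"ay":0,"az":0,"jaw":-1},{"tx":0,"ty":0,"tz":-0.05,"ax":0,"ay":0,"az":0,"jaw":-1},{"tx":0,"ty":0,"tz":-0.06,"ax":0,"ay":0,"az":0,"jaw":-1},{"tx":0,"ty":0,"tz":-0.06,"ax":0,"ay":0,"az":0,"jaw":-1},{"tx":0,"ty":0,"tz":-0.06,"ax":0,"ay":0,"az":0,"jaw":-1}]'; python3 st.py
```

```text
time: 15.3
ee_pos: [0.5063, 0.0582, 0.2495]
tcp_rot: [180.0, 0.1, 172.0]
wrist_force: [0.5, -0.3, 0.8]
opening: 0.0002
grasp_force: 0.0
t 15.3 dock [-107.4356   -0.0662] z 249.54451258528496 rot [179.9933   0.0518 172.0114] Fdock [ 0.5646 -0.1917] 0.842544895151312 T [ 0.0063 -0.0373  0.0082] q [ 6.5637 -0.1826  6.7826 96.9134 -0.0065 14.5522]
```

```bash
python3 -m handwheel '[{"tx":-0.0234,"ty":-0.0169,"tz":0,"ax":0,"ay":0,"az":0,"jaw":-1},{"tx":-0.0234,"ty":-0.0169,"tz":0,"ax":0,"ay":0,"az":0,"jaw":-1},{"tx":-0.0234,"ty":-0.0169,"tz":0,"ax":0,"ay":0,"az":0,"jaw":-1},{"tx":-0.0234,"ty":-0.0169,"tz":0,"ax":0,"ay":0,"az":0,"jaw":-1},{"tx":-0.0234,"ty":-0.0169,"tz":0,"ax":0,"ay":0,"az":0,"jaw":-1},{"tx":-0.0234,"ty":-0.0169,"tz":0,"ax":0,"ay":0,"az":0,"jaw":-1},{"tx":-0.0234,"ty":-0.0169,"tz":0,"ax":0,"ay":0,"az":0,"jaw":-1},{"tx":-0.0234,"ty":-0.0169,"tz":0,"ax":0,"ay":0,"az":0,"jaw":-1},{"tx":0,"ty":0,"tz":0,"ax":0,"ay":0,"az":0,"jaw":-1},{"tx":0,"ty":0,"tz":0,"ax":0,"ay":0,"az":0,"jaw":-1}]'; python3 st.py
python3 - <<'E'
from workcell import optics
import cv2,numpy as np
s=optics.camera("scene")["color"][150:300,180:340,::-1]
t=optics.camera("top")["color"][100:250,210:370,::-1]
cv2.imwrite("pics/s3.png",cv2.resize(np.hstack([s,t]),None,fx=2.5,fy=2.5,interpolation=cv2.INTER_CUBIC))
E
```

```text
time: 16.55
ee_pos: [0.6732, -0.1013, 0.2474]
tcp_rot: [180.0, -0.0, 172.0]
wrist_force: [-0.0, 0.7, 0.5]
opening: -0.0
grasp_force: 0.0
t 16.55 dock [  80.0759 -134.7555] z 247.39738519827122 rot [179.9927  -0.0163 172.0081] Fdock [-0.1385  0.6797] 0.4889997326503448 T [-0.0107  0.0422  0.0252] q [ -8.5613  25.239   36.4984 101.2757   0.0071  -0.5694]
```

View pics/s3.png

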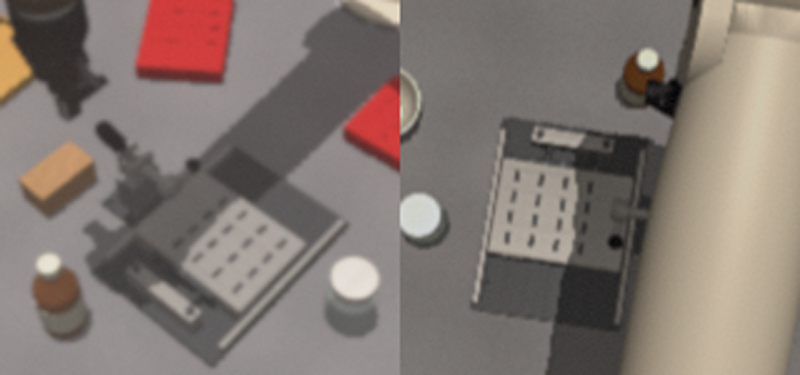

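The cassette touches the bar in both crops. The fingers are above and beyond the knob, at about (70,108) in the scene crop. I'll lower them and close in on the lever.

```bash
python3 -m handwheel '[{"tx":0,"ty":0,"tz":0.02,"ax":0,"ay":0,"az":0,"jaw":-1},{"tx":0,"ty":0,"tz":0.025,"ax":0,"ay":0,"az":0,"jaw":-1},{"tx":0,"ty":0,"tz":0.021,"ax":0,"ay":0,"az":0,"jaw":-1},{"tx":0,"ty":0,"tz":0,"ax":0,"ay":0,"az":0,"jaw":-1},{"tx":0.003,"ty":0,"tz":0,"ax":0,"ay":0,"az":0,"jaw":-1},{"tx":0.003,"ty":0,"tz":0,"ax":0,"ay":0,"az":0,"jaw":-1},{"tx":0.003,"ty":0,"tz":0,"ax":0,"ay":0,"az":0,"jaw":-1},{"tx":0.003,"ty":0,"tz":0,"ax":0,"ay":0,"az":0,"jaw":-1},{"tx":0.003,"ty":0,"tz":0,"ax":0,"ay":0,"az":0,"jaw":-1},{"tx":0.003,"ty":0,"tz":0,"ax":0,"ay":0,"az":0,"jaw":-1}]'; python3 st.py
```

```text
time: 17.9
ee_pos: [0.6557, -0.0992, 0.1813]
tcp_rot: [180.0, -0.0, 172.0]
wrist_force: [0.5, -0.9, -0.9]
opening: -0.0001
grasp_force: 0.0
t 17.9 dock [  62.4381 -135.1133] z 181.25475815669182 rot [179.9986  -0.003  172.0021] Fdock [ 0.5763 -0.793 ] -0.8656974048852626 T [ 0.0011  0.0163 -0.0183] q [-8.6041 20.3671 22.6479 92.2838  0.0013 -0.6062]
```

```bash
python3 -m handwheel '[{"tx":0.002,"ty":0,"tz":0,"ax":0,"ay":0,"az":0,"jaw":-1},{"tx":0.002,"ty":0,"tz":0,"ax":0,"ay":0,"az":0,"jaw":-1},{"tx":0.002,"ty":0,"tz":0,"ax":0,"ay":0,"az":0,"jaw":-1},{"tx":0.002,"ty":0,"tz":0,"ax":0,"ay":0,"az":0,"jaw":-1},{"tx":0.002,"ty":0,"tz":0,"ax":0,"ay":0,"az":0,"jaw":-1},{"tx":0.002,"ty":0,"tz":0,"ax":0,"ay":0,"az":0,"jaw":-1},{"tx":0.002,"ty":0,"tz":0,"ax":0,"ay":0,"az":0,"jaw":-1},{"tx":0.002,"ty":0,"tz":0,"ax":0,"ay":0,"az":0,"jaw":-1},{"tx":0.002,"ty":0,"tz":0,"ax":0,"ay":0,"az":0,"jaw":-1},{"tx":0.002,"ty":0,"tz":0,"ax":0,"ay":0,"az":0,"jaw":-1}]'; python3 st.py
```

```text
time: 19.15
ee_pos: [0.6366, -0.0965, 0.1818]
tcp_rot: [180.0, 0.1, 172.0]
wrist_force: [6.4, -1.1, 4.6]
opening: -0.0001
grasp_force: 3.4
t 19.15 dock [  43.1255 -135.0743] z 181.77215517413748 rot [179.9957   0.0995 172.0074] Fdock [ 6.4858 -0.1505] 4.644786616983403 T [-0.1611 -1.2828  0.036 ] q [-8.62   17.3747 18.9269 91.4528  0.0054 -0.6274]
```

```bash
python3 -m handwheel '[{"tx":0.002,"ty":0,"tz":0,"ax":0,"ay":0,"az":0,"jaw":-1},{"tx":0.002,"ty":0,"tz":0,"ax":0,"ay":0,"az":0,"jaw":-1},{"tx":0.002,"ty":0,"tz":0,"ax":0,"ay":0,"az":0,"jaw":-1},{"tx":0.002,"ty":0,"tz":0,"ax":0,"ay":0,"az":0,"jaw":-1},{"tx":0.002,"ty":0,"tz":0,"ax":0,"ay":0,"az":0,"jaw":-1},{"tx":0.002,"ty":0,"tz":0,"ax":0,"ay":0,"az":0,"jaw":-1},{"tx":0.002,"ty":0,"tz":0,"ax":0,"ay":0,"az":0,"jaw":-1},{"tx":0.002,"ty":0,"tz":0,"ax":0,"ay":0,"az":0,"jaw":-1},{"tx":0.002,"ty":0,"tz":-0.0005,"ax":0,"ay":0,"az":0,"jaw":-1},{"tx":0.002,"ty":0,"tz":-0.0005,"ax":0,"ay":0,"az":0,"jaw":-1}]'; python3 st.py
```

```text
time: 20.4
ee_pos: [0.6172, -0.0937, 0.1829]
tcp_rot: [180.0, 0.2, 172.0]
wrist_force: [9.3, -0.7, 2.4]
opening: 0.0003
grasp_force: 4.4
t 20.4 dock [  23.5717 -135.0663] z 182.89829222841985 rot [179.9924   0.1575 172.005 ] Fdock [9.3282 0.5896] 2.4260857366062494 T [-0.1756 -1.8052  0.0068] q [-8.6398 14.4781 15.51   90.8746  0.0094 -0.6448]
```

```bash
python3 -m handwheel '[{"tx":0.003,"ty":0,"tz":-0.0006,"ax":0,"ay":0,"az":0,"jaw":-1},{"tx":0.003,"ty":0,"tz":-0.0006,"ax":0,"ay":0,"az":0,"jaw":-1},{"tx":0.003,"ty":0,"tz":-0.0005,"ax":0,"ay":0,"az":0,"jaw":-1},{"tx":0.003,"ty":0,"tz":-0.0005,"ax":0,"ay":0,"az":0,"jaw":-1},{"tx":0.003,"ty":0,"tz":-0.0003,"ax":0,"ay":0,"az":0,"jaw":-1},{"tx":0.003,"ty":0,"tz":0,"ax":0,"ay":0,"az":0,"jaw":-1},{"tx":0.003,"ty":0,"tz":0.0002,"ax":0,"ay":0,"az":0,"jaw":-1},{"tx":0.003,"ty":0,"tz":0.0004,"ax":0,"ay":0,"az":0,"jaw":-1},{"tx":0.003,"ty":0,"tz":0.0005,"ax":0,"ay":0,"az":0,"jaw":-1},{"tx":0.003,"ty":0,"tz":0.0006,"ax":0,"ay":0,"az":0,"jaw":-1}]'; python3 st.py
```

```text
time: 21.65
ee_pos: [0.5879, -0.0896, 0.183]
tcp_rot: [180.0, 0.2, 172.0]
wrist_force: [12.1, -2.1, -0.4]
opening: 0.0005
grasp_force: 6.0
t 21.65 dock [  -6.0472 -135.0769] z 182.9827032094704 rot [179.9924   0.1623 172.0076] Fdock [12.2392 -0.406 ] -0.40741564214704445 T [-0.272  -2.5644  0.0071] q [-8.6718 10.2625 10.572  90.1473  0.0095 -0.6794]
```

```bash
python3 -m handwheel '[{"tx":0.0028,"ty":0,"tz":0.0003,"ax":0,"ay":0,"az":0,"jaw":-1},{"tx":0.0028,"ty":0,"tz":0.0004,"ax":0,"ay":0,"az":0,"jaw":-1},{"tx":0.0028,"ty":0,"tz":0.0006,"ax":0,"ay":0,"az":0,"jaw":-1},{"tx":0.0028,"ty":0,"tz":0.0008,"ax":0,"ay":0,"az":0,"jaw":-1},{"tx":0.0028,"ty":0,"tz":0.0009,"ax":0,"ay":0,"az":0,"jaw":-1},{"tx":0.0028,"ty":0,"tz":0.001,"ax":0,"ay":0,"az":0,"jaw":-1},{"tx":0.0028,"ty":0,"tz":0.001,"ax":0,"ay":0,"az":0,"jaw":-1},{"tx":0.0028,"ty":0,"tz":0.0011,"ax":0,"ay":0,"az":0,"jaw":-1},{"tx":0.0028,"ty":0,"tz":0.0012,"ax":0,"ay":0,"az":0,"jaw":-1},{"tx":0.0028,"ty":0,"tz":0.0013,"ax":0,"ay":0,"az":0,"jaw":-1}]'; python3 st.py
```

```text
time: 22.9
ee_pos: [0.5604, -0.0857, 0.1751]
tcp_rot: [180.0, 0.2, 172.0]
wrist_force: [12.3, -0.3, 1.9]
opening: 0.0001
grasp_force: 5.7
t 22.9 dock [ -33.8095 -135.0596] z 175.08305543905612 rot [179.991    0.2309 172.011 ] Fdock [12.1788  1.3926] 1.9358154044377303 T [-0.2025 -2.3969  0.0073] q [-8.7032  6.2593  5.2311 88.741   0.0119 -0.7141]
```

```bash
python3 -m handwheel '[{"tx":0.0025,"ty":0,"tz":0.0013,"ax":0,"ay":0,"az":0,"jaw":-1},{"tx":0.0025,"ty":0,"tz":0.0014,"ax":0,"ay":0,"az":0,"jaw":-1},{"tx":0.0025,"ty":0,"tz":0.0015,"ax":0,"ay":0,"az":0,"jaw":-1},{"tx":0.0025,"ty":0,"tz":0.0016,"ax":0,"ay":0,"az":0,"jaw":-1},{"tx":0.0025,"ty":0,"tz":0.0017,"ax":0,"ay":0,"az":0,"jaw":-1},{"tx":0.0025,"ty":0,"tz":0.0018,"ax":0,"ay":0,"az":0,"jaw":-1},{"tx":0.0025,"ty":0,"tz":0.0019,"ax":0,"ay":0,"az":0,"jaw":-1},{"tx":0.0025,"ty":0,"tz":0.002,"ax":0,"ay":0,"az":0,"jaw":-1},{"tx":0.0025,"ty":0,"tz":0.0021,"ax":0,"ay":0,"az":0,"jaw":-1},{"tx":0.0025,"ty":0,"tz":0.0022,"ax":0,"ay":0,"az":0,"jaw":-1}]'; python3 st.py
```

```text
time: 24.15
ee_pos: [0.5344, -0.0821, 0.1572]
tcp_rot: [180.0, 0.1, 172.0]
wrist_force: [5.4, 0.2, 2.8]
opening: 0.0001
grasp_force: 3.0
t 24.15 dock [ -60.072  -135.0845] z 157.15955675679376 rot [179.9917   0.0654 172.0081] Fdock [5.3248 0.917 ] 2.782633500368594 T [-0.042  -1.1947 -0.0145] q [-8.7375  2.7475 -0.4791 86.7081  0.0091 -0.7457]
```

```bash
python3 -m handwheel '[{"tx":0.0017,"ty":0,"tz":0.002,"ax":0,"ay":0,"az":0,"jaw":-1},{"tx":0.0017,"ty":0,"tz":0.002,"ax":0,"ay":0,"az":0,"jaw":-1},{"tx":0.0017,"ty":0,"tz":0.002,"ax":0,"ay":0,"az":0,"jaw":-1},{"tx":0.0016,"ty":0,"tz":0.0022,"ax":0,"ay":0,"az":0,"jaw":-1},{"tx":0.0016,"ty":0,"tz":0.0022,"ax":0,"ay":0,"az":0,"jaw":-1},{"tx":0.0016,"ty":0,"tz":0.0022,"ax":0,"ay":0,"az":0,"jaw":-1},{"tx":0.0016,"ty":0,"tz":0.0022,"ax":0,"ay":0,"az":0,"jaw":-1},{"tx":0.0015,"ty":0,"tz":0.0022,"ax":0,"ay":0,"az":0,"jaw":-1},{"tx":0,"ty":0,"tz":0,"ax":0,"ay":0,"az":0,"jaw":-1},{"tx":0,"ty":0,"tz":0,"ax":0,"ay":0,"az":0,"jaw":-1}]'; python3 st.py
```

```text
time: 25.4
ee_pos: [0.5211, -0.0803, 0.1398]
tcp_rot: [-180.0, -0.0, 172.0]
wrist_force: [0.2, 0.2, 0.6]
opening: 0.0004
grasp_force: 0.0
t 25.4 dock [ -73.4077 -135.1887] z 139.80456189792716 rot [-179.9965   -0.0186  172.0063] Fdock [0.218  0.2215] 0.6238285185983835 T [-0.0178  0.0213  0.0314] q [-8.76    1.0233 -4.1613 84.834  -0.0038 -0.7664]
```

Force dropped to zero, so the lever has snapped away. I'll lift clear and move aside towards the robot for a check.

```bash
python3 -m handwheel '[{"tx":0,"ty":0,"tz":-0.02,"ax":0,"ay":0,"az":0,"jaw":-1},{"tx":0,"ty":0,"tz":-0.04,"ax":0,"ay":0,"az":0,"jaw":-1},{"tx":0,"ty":0,"tz":-0.04,"ax":0,"ay":0,"az":0,"jaw":-1},{"tx":0.04,"ty":0,"tz":0,"ax":0,"ay":0,"az":0,"jaw":-1},{"tx":0.04,"ty":0,"tz":0,"ax":0,"ay":0,"az":0,"jaw":-1},{"tx":0.04,"ty":0,"tz":0,"ax":0,"ay":0,"az":0,"jaw":-1},{"tx":0.02,"ty":-0.03,"tz":0,"ax":0,"ay":0,"az":0,"jaw":-1},{"tx":0,"ty":-0.03,"tz":0,"ax":0,"ay":0,"az":0,"jaw":-1},{"tx":0,"ty":0,"tz":0,"ax":0,"ay":0,"az":0,"jaw":-1},{"tx":0,"ty":0,"tz":0,"ax":0,"ay":0,"az":0,"jaw":-1}]'; python3 st.py
python3 - <<'E'
from workcell import optics
import cv2,numpy as np
s=optics.camera("scene")["color"][170:300,190:340,::-1]
t=optics.camera("top")["color"][120:250,220:370,::-1]
cv2.imwrite("pics/s4.png",cv2.resize(np.hstack([s,t]),None,fx=2.66,fy=4,interpolation=cv2.INTER_CUBIC) if 0 else cv2.resize(np.vstack([np.hstack([s,t])]),None,fx=2.66,fy=2.66,interpolation=cv2.INTER_CUBIC))
E
```

```text
time: 26.65
ee_pos: [0.3743, -0.1201, 0.24]
tcp_rot: [180.0, -0.0, 172.0]
wrist_force: [0.3, 0.0, 0.1]
opening: 0.0
grasp_force: 0.0
t 26.65 dock [-213.2851 -195.0533] z 239.9934726954476 rot [179.9873  -0.0043 171.9723] Fdock [0.3052 0.0764] 0.05191416953691459 T [-0.0582 -0.0202 -0.0366] q [-17.7971 -16.0435  -8.3132  97.7366   0.0118  -9.7695]
```

View pics/s4.png

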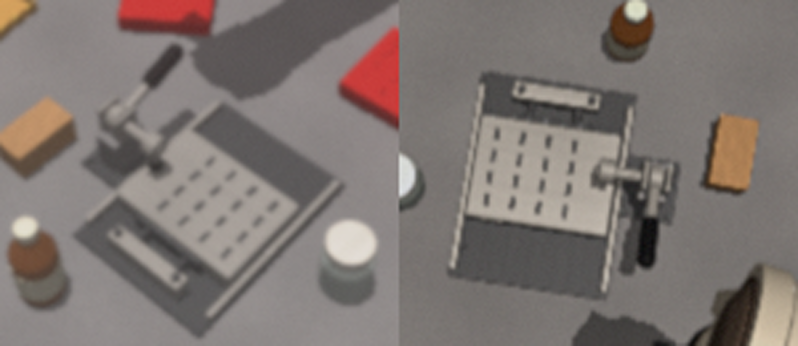

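The lever lies closed towards the robot, grip at (648,240) in the top half, and the foot is down on the cassette. I'll zoom in on the stop to check contact.

Run:
```python
from workcell import optics
import cv2,numpy as np
s=optics.camera("scene")["color"][235:285,215:285,::-1]
t=optics.camera("top")["color"][145:195,240:310,::-1]
cv2.imwrite("pics/s5.png",cv2.resize(np.vstack([s,t]),None,fx=6,fy=6,interpolation=cv2.INTER_CUBIC))
```

```text
(no output)
```

View pics/s5.png

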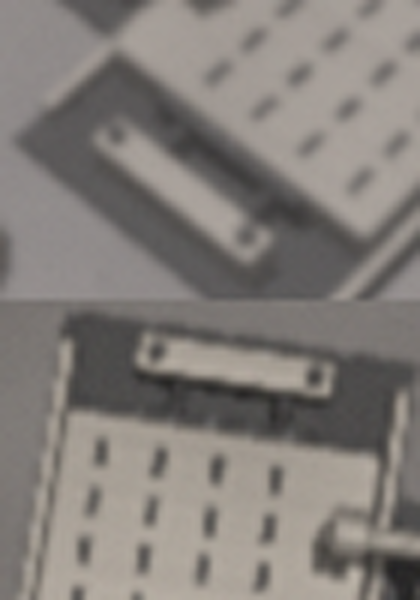

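The rubber bar sits against the cassette's front edge, at about (220,430) in the top view. Handing in.

```bash
python3 -c "
from workcell import workorder
print(workorder.job_done())"
```

```text
the job is handed in; nothing more can be done
None
```

I handed the job in at about 27 s: the cassette bears on the stop (about 8.5 N beyond sliding when I eased off) and the lever is snapped down with its foot on it; the largest lever push I read was about 12 N, and in the final pictures the nearby things look undisturbed (no verdict came back).

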